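Zero the leak tester's meter with the plastic trimming tool

ROBOT

A 6-joint arm with a two-finger parallel gripper is mounted at the origin on the work surface. World frame = base frame: x ahead of the robot, y to its left, z up, the work surface at z = 0. Lengths are in m, angles in rad, forces in N, time in s.
With the tool pointing down it reaches from about 0.275 to 0.85 m from the base axis. Payload 19 kg.
Tool frame: the origin (TCP) lies midway between the tips of the shut fingers; the grasp point (between the pads) lies 19 mm behind it; z points along the fingers, y is the line along which they close (so a half turn about z gives the same grasp; the last joint's range is limited). The gripper opens to 85 mm and grips with 20 to 120 N. Pads are 22 mm wide; open, the fingers measure 114 mm over their backs; the gripper's body (76 mm by 85 mm) begins 54 mm behind the grasp point. The pads swing forward as they close: fully open they stand 13 mm farther back than shut.
Start: joints at [-1.436, 0.15, 1.437, -0, 1.554, -0.134], TCP at [0.153, -0.554, 0.231] pointing down, gripper open.
Joint ranges: [-2.8, 2.8], [-0.68, 2.1], [0.12, 2.68], [-1.39, 4.53], [0.16, 2.79], [-2.81, 2.81]. Speed limits (rad/s): [1.89, 1.89, 2.22, 3.01, 3.01, 3.01].

INTERFACE

Orientations are given as [roll, pitch, yaw] about the fixed x, y, z axes, in that order (R = Rz(yaw) Ry(pitch) Rx(roll)).
In Python, from plant import read_state, snapshot, close_job, search_frame, regions_of gives the robot as it stands.
- The arm moves only by the shell command python3 -m inch 'ROWS' [OPENING] [FORCE]. ROWS is JSON, a list of rows, each an object with "travel": the shift along the tool's x, y, z scaled (see below), a list of three; "turn": the turn, a rotation vector about the tool's x, y, z scaled (see below), a list of three. A call has 1 to 5 rows; each row is the pose to reach, as a shift and turn from the pose commanded when the call began, along the tool's axes at that moment; what a row does not reach only later rows make up. The controller multiplies each number of a shift by 0.25 m and each number of a turn by 30 degrees. A row lasts 1/12 s, in which the tool goes at most 41.7 mm and 7.16 degrees, less where a joint would pass 70% of its speed; a pose out of reach is approached as far as the arm can. A call with a number of a shift or a turn outside -1 to 1 is refused whole. A call with a gripper value outside its range is refused whole. OPENING is the opening, from 0 (shut) to 1 (fully open), set as the call begins (- or left out, the last holds). The fingers move at their own pace and stop on an object; FORCE is the grip in N (left out, the last holds). Time passes only in rows, so rows that repeat a pose let the fingers close. It gives the time, the measured TCP pose, the force, the opening and the grip force at its end, in the units of the state.
- read_state(): the state, without advancing time (a new reading comes with each control period).
- snapshot(name): name is "side" or "top"; returns a dict with "frame" (480x640x3 uint8, red, green, blue), "mtx" (3x3 intrinsics, pixels), "position" and "orientation" of the camera in the world. Camera axes: x right, y down, z forward; pixel columns grow to the right and rows downward; lengths in m; the calibration is good to about 2 mm. A picture is of the moment at which its call begins. There is no depth.
- close_job(): hands the job in; it is judged then, once.
Trained networks look in the newest picture that a camera, given by its name, has taken for a name from the list of things; names that differ only in an ending like _2 or _b are one class to them, and where a whole thing is asked for, a point or a joint stands for the part that bears it (a point fixed in the world has none). Each returns a list of dicts, best first, with "score" (0 to 1); they miss things now and then, are a little off and sometimes report something else, mostly with a low value. They report only what shows in the picture. A call takes as long as a camera call. They do not tell look-alikes from the thing itself.
- search_frame(thing, camera): "location" ([x, y, z] in m, in the coordinates of the camera as it stood for that picture, good to about 4 mm: the middle of the surface that is visible of it).
- regions_of(thing, camera): "mask" (480x640 bool, what is visible of it).
The state is a dict: "time_s": time; "joints": joint angles; "qd": joint speeds; "effort": joint torques, N m; "tool_pos": TCP position; "ee_rot": TCP orientation; "wrist_force": force on the tool from outside, world axes, zero at the start; "ft_torque": the same for the moment, N m; "grip_width": opening from 0.0 (shut) to 1.0 (fully open); "finger_force": force on a finger pad.
Only numpy, scipy, OpenCV 4.12 (cv2) and the standard library are available. Lean on these libraries where they do the work, as an engineer would, in place of code of your own. Each camera call takes 0.05 s, during which the arm holds its last target. There are 200 camera calls.

TASK

The bench leak tester reads high. Take the orange-handled plastic trimming tool out of its wooden block, seat its blade in the slot of the zero trimmer and, pressing only lightly on the sprung spindle, turn it until the needle rests in the green band; then draw the tool out and stand it back upright in its block, fully home. Leave the other things on the bench where they are.

Things in the scene. Friction and masses are not known exactly. Their poses are not given: they have to be found in the camera images.
- tester: Grey bench leak tester, fixed, 140 (x) x 180 (y) x 65 high; origin under its centre. On its flat aluminium top: in the +x half a black panel meter 76 x 110, 14 high, white dial, red needle; along the -x edge a black knob (y +55, 12 high), a pilot lamp, a red rocker and, at x -45, y -55, the trimmer. Brass hose barbs stick out 20 on its +y side.
- trimmer (a point): Centre of the top face of the trimmer's round brass spindle at rest, 72 above the bench, 7 above the panel; axes as the tester's. Spindle 13 across; one straight slot right across it, 3.4 wide, 4 deep, dark floor. The slot's direction is NOT measured: see it or feel for it. When the needle is at zero it lies within 0.9 rad either way of the tester's y axis; it turns with the spindle.
- lock_nut (a point): Centre of the top of the lock nut round the spindle, 23 across, 1.5 below the spindle's face; axes as the tester's. The spindle is sprung: it starts to sink at 1.5 N, gives 2 mm (1.2 N/mm), then is solid; over 15 N damages it. Turning takes 0.015 N m; it stays where left. A blade turned slowly while resting lightly on the face drops in when it meets the slot, and the spindle rises again.
- needle (a joint): Meter needle in rad: 0 = middle of the green band (pointing along the tester's +x), positive = too high, clockwise seen from above. The green band is 0.06 rad to each side. The needle turns one to one with the trimmer and in the same sense: turning the trimmer counter-clockwise seen from above lowers it. It starts at 0.40 to 0.75; range -1 to 1.
- tool_grip (a point): Middle of the tool's orange square handle: 16 x 16, 72 long along z, sides parallel to the tool's x and y. The tool (114 long, 30 g) stands upright, blade down; its tip lies 78 below this point and the handle's lower shoulder 36 below. Shank white, 8 thick.
- tool_tip (a point): Centre of the end of the tool's white blade: 9 wide along the tool's y, 1.6 thick along its x, 14 long; z points up to the handle.
- block_hole0 (a point): Mouth of the socket in the tool block, on its top face: a square through hole, 11 x 11, with a 2 mm chamfer. The pale wooden block is fixed, 62 x 62 x 45 high, this point at its centre. With the tool home its shoulder rests on the block's top and its tip is 42 below this point.
- thumb_hook: Bystander: gold-lacquered sax thumb hook, 28 long, 31 high, loose.
- spring_anvil: Bystander: steel spring anvil, 30 x 60, 44 high, loose.
- burnisher: Bystander: burnisher with a dark horn handle and steel rod, 155 long along its y, 21 high, loose.
- cup_gauge: Bystander: blue plastic key-cup gauge, a flat plate with holes 36 x 116 x 6, loose.
Not all that is in view belongs to the job. What is meant by the tester is not blue or turquoise, and is the smaller of those in its own colour.

How it is judged:
On the way, in this order (a step that is already met when the one before it is completed fails the run):
1. the tool's blade is seated in the trimmer's slot (z of tool_tip in the frame of trimmer below -0.003 m and horizontal distance between tool_tip and trimmer below 0.004 m), for 0.2 s.
2. with the blade still in the slot the needle stands in the green band (z of tool_tip in the frame of trimmer below -0.0025 m and horizontal distance between tool_tip and trimmer below 0.004 m and value of joint needle between -0.06 and 0.06 rad), for 0.2 s.
At the end, for the whole second after the job is handed in: The needle rests within 0.06 rad of zero (in the green band); the tool stands upright (within 0.12 rad) in its block's socket, its shoulder within 3 mm of the block's top, released and still (value of joint needle between -0.06 and 0.06 rad and horizontal distance between tool_tip and block_hole0 below 0.006 m and z of tool_tip in the frame of block_hole0 below -0.039 m and angle between tool_grip's own z axis and vertical below 0.12 rad and linear speed of tool below 0.02 m/s); the robot touches nothing.
It fails at once if the tool pressed on the tester or its trimmer with more than 15 N (contact force between tool and tester above 15 N).
It fails at once if a bystander was moved by more than 15 mm (distance of any of thumb_hook, spring_anvil, burnisher, cup_gauge from where it was at the start of the episode above 0.015 m).
It also fails if it takes over 72 s, if anything falls off the work surface, if the arm or the gripper's body presses on something with over 40 N, if the wrist force passes 120 N, or if a joint passes its speed limit or range.

## Working session

There is one attempt and no reset: what is moved stays moved. The work goes in short steps, Python scripts to look and compute and a shell command to move; the robot and the scene stay as the last step left them, time stands still between calls to the robot, and variables do not carry over. Pictures are saved under pics/ and viewed, at most 10 in all, crops included, and the job is handed in when it is done.

```bash
mkdir -p pics; ls; cat > h.py <<'E'
import numpy as np,cv2
from scipy.spatial.transform import Rotation as R
from plant import *
def camR(s):
    o=np.array(s["orientation"],float)
    return o if o.shape==(3,3) else (R.from_euler('xyz',o).as_matrix() if o.size==3 else R.from_quat(o).as_matrix())
def ray(s,u,v,z):
    d=camR(s)@np.linalg.inv(s["mtx"])@np.array([u,v,1.]);p=np.array(s["position"])
    return p+d*(z-p[2])/d[2]
def pix(s,P):
    c=camR(s).T@(np.array(P)-s["position"]);q=np.array(s["mtx"])@c
    return q[:2]/q[2]
def rel(P,yaw=None,rot=None):
    "scaled travel from current pose to world P"
    st=read_state();M=R.from_euler('xyz',st["ee_rot"]).as_matrix()
    return M.T@(np.array(P)-st["tool_pos"])/.25
E
python3 - <<'E'
from h import *
st=read_state();print(st)
for c in("top","side"):
    s=snapshot(c);print(c,s["position"],s["orientation"],s["mtx"])
    cv2.imwrite(f"pics/{c}0.png",s["frame"][:,:,::-1])
    for t in("tester","tool_grip","block_hole0","trimmer","thumb_hook","spring_anvil","burnisher","cup_gauge"):
        try:
            for d in search_frame(t,c):
                L=camR(s)@np.array(d["location"])+s["position"]
                print(t,round(d["score"],2),L.round(3),pix(s,L).round())
        except Exception as e: print(t,e)
E
```

```text
pics
{'time_s': 0.0, 'joints': array([-1.43600405e+00,  1.50948807e-01,  1.43799616e+00,  3.57924643e-05,
        1.55378448e+00, -1.34013167e-01]), 'qd': array([-0.00044074, -0.00322127, -0.00058515, -0.0003276 ,  0.00093642,
        0.00088473]), 'effort': array([ 2.91782890e-03, -7.13047528e+01, -5.70865846e+01, -2.01691148e-05,
        8.91674019e-03, -5.09810647e-06]), 'tool_pos': array([ 0.15266211, -0.55412512,  0.230714  ]), 'ee_rot': array([-3.14047084e+00, -1.87355289e-04,  2.68804709e-01]), 'wrist_force': array([-0.05989655, -1.23997799,  0.09786386]), 'ft_torque': array([-0.00311241, -0.00469047,  0.02100501]), 'finger_force': 0.0, 'grip_width': 0.999160938594681}
top [0.4374554  0.05366954 1.13944426] [-3.06547568 -0.01370222 -1.59215383] [[531.25450353   0.         311.80484234]
 [  0.         531.25450353 245.19702882]
 [  0.           0.           1.        ]]
tester 0.62 [ 0.694 -0.331  0.061] [487. 158.]
tester 0.58 [0.293 0.354 0.078] [153. 363.]
tester 0.55 [0.67  0.417 0.058] [125. 176.]
tool_grip 0.58 [ 0.554 -0.179  0.11 ] [422. 223.]
block_hole0 0.63 [ 0.549 -
[... 573 characters left out ...]
95 [ 0.682 -0.374  0.061] [471. 381.]
tester 0.87 [0.567 0.123 0.064] [331. 238.]
tester 0.8 [0.664 0.372 0.061] [340. 184.]
tester 0.72 [0.347 0.292 0.075] [228. 212.]
tool_grip 0.79 [ 0.549 -0.183  0.087] [367. 315.]
block_hole0 0.83 [ 0.541 -0.198  0.038] [365. 340.]
trimmer 0.85 [0.344 0.29  0.077] [227. 212.]
trimmer 0.81 [0.571 0.124 0.062] [333. 239.]
trimmer 0.74 [0.664 0.37  0.059] [340. 185.]
trimmer 0.71 [ 0.683 -0.376  0.062] [473. 381.]
thumb_hook 0.45 [ 0.756 -0.129  0.016] [448. 306.]
spring_anvil 0.6 [0.349 0.094 0.019] [244. 276.]
burnisher 0.86 [ 0.351 -0.165  0.018] [268. 355.]
burnisher 0.51 [ 0.538 -0.195  0.038] [363. 339.]
cup_gauge 0.78 [0.759 0.096 0.005] [409. 252.]
```

View pics/top0.png

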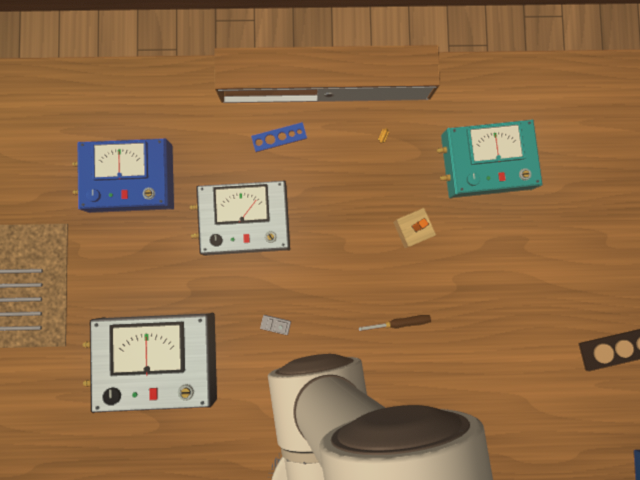

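View pics/side0.png

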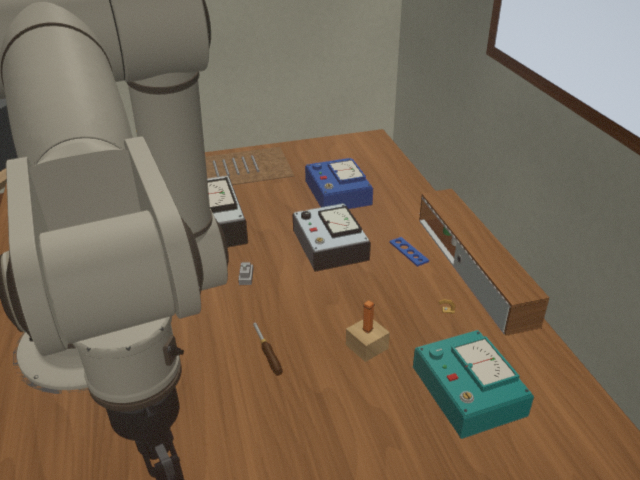

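The target is the small grey tester (top px ~242,218), with its trimmer at ~(271,237). The block with the tool is at ~(416,227). I'll zoom in on both.

```bash
python3 - <<'E'
from h import *
t=cv2.imread("pics/top0.png");s=cv2.imread("pics/side0.png")
f=lambda i,x,y,w,h:cv2.resize(i[y:y+h,x:x+w],(400,300),interpolation=cv2.INTER_CUBIC)
cv2.imwrite("pics/z1.png",np.vstack([np.hstack([f(t,192,175,104,78+4),f(t,376,195,80,60)]),np.hstack([f(s,285,196,100,75),f(s,328,290,80,75)])]))
S=snapshot("top")
# colour masks
hsv=cv2.cvtColor(S["frame"],cv2.COLOR_RGB2HSV)
m=regions_of("block_hole0","top");print([ (d["score"],d["mask"].sum()) for d in m])
for nm,d in (("block",m[0]),):
    c=cv2.findContours(d["mask"].astype(np.uint8),0,1)[0];c=max(c,key=len);print(cv2.minAreaRect(c))
m=regions_of("tester","top")
for d in m:
    c=max(cv2.findContours(d["mask"].astype(np.uint8),0,1)[0],key=len);print(d["score"],cv2.minAreaRect(c))
g=regions_of("tool_grip","top")[0]["mask"];v,u=np.where(g);print("grip",u.min(),u.max(),v.min(),v.max())
E
```

```text
[(0.93, np.int64(901))]
((413.8620910644531, 227.8448486328125), (30.594398498535156, 34.533592224121094), 66.80140686035156)
0.77 ((238.82516479492188, 217.907470703125), (70.7082290649414, 98.15691375732422), 86.28471374511719)
0.75 ((488.3167419433594, 158.80441284179688), (69.7196044921875, 100.72187805175781), 84.17366027832031)
0.65 ((122.6711196899414, 175.49267578125), (70.74933624267578, 100.66473388671875), 87.54597473144531)
0.63 ((149.08245849609375, 362.314453125), (94.53874969482422, 134.0888214111328), 87.39744567871094)
0.24 ((413.8448486328125, 228.13792419433594), (29.281339645385742, 33.745758056640625), 66.80140686035156)
grip 412 427 219 231
```

View pics/z1.png

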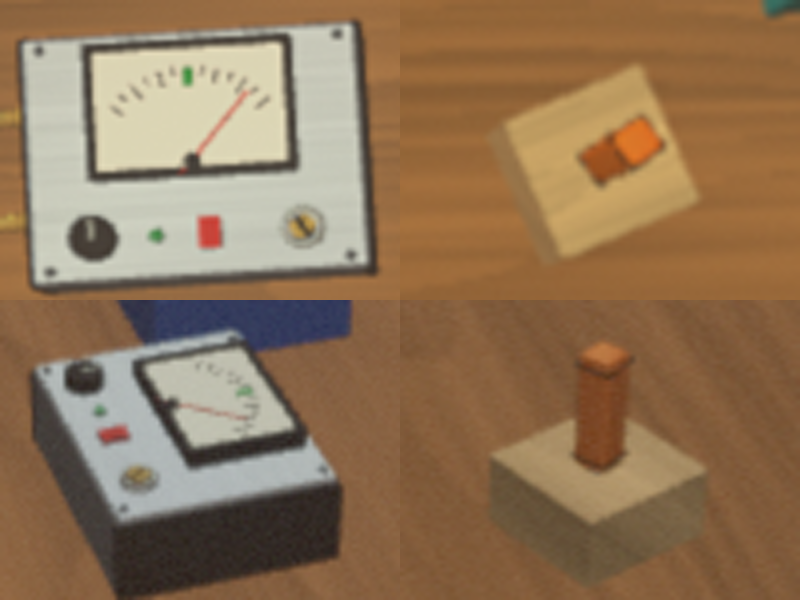

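```bash
python3 - <<'E'
from h import *
T=snapshot("top");S=snapshot("side")
def ang(a,b): d=b-a;return np.degrees(np.arctan2(d[1],d[0])).round(1)
C=[ray(T,*p,.065) for p in((197.2,186.5),(285.1,181),(289.2,248.2),(200.6,253.7))]
print("tester",np.mean(C,0).round(4),ang(C[0],C[1])+90,ang(C[3],C[2])+90,ang(C[3],C[0]),ang(C[2],C[1]))
print("trim",ray(T,270.8,237,.072).round(4),ray(S,319.5,240.5,.072).round(4))
B=[ray(T,376+(x-400)/5,195+y/5,.045) for x,y in((505,127),(638,65),(700,200),(562,258))]
print("block",np.mean(B,0).round(4),[ang(B[i],B[(i+1)%4]) for i in range(4)])
B=[ray(S,328+(x-400)/5,290+(y-300)/4,.045) for x,y in((490,458),(708,470))]
print("blockS",np.mean(B,0).round(4))
G=[ray(T,376+(x-400)/5,195+y/5,.117) for x,y in((613,138),(645,117),(664,147),(632,167))]
print("tool",np.mean(G,0).round(4),[ang(G[i],G[(i+1)%4]) for i in range(4)], ray(S,369.2,304.25,.117).round(4))
a,b=[ray(T,192+x/3.846,175+y/3.659,.072) for x,y in((294,215),(313,239))];print("slot",ang(a,b))
E
```

```text
tester [0.579  0.1757 0.065 ] 2.5999999999999943 2.4000000000000057 2.6 2.4
trim [0.5368 0.1196 0.072 ] [0.5344 0.112  0.072 ]
block [ 0.5531 -0.1808  0.045 ] [np.float64(-66.2), np.float64(-157.4), np.float64(111.5), np.float64(21.6)]
blockS [ 0.5522 -0.1834  0.045 ]
tool [ 0.5531 -0.1802  0.117 ] [np.float64(-58.1), np.float64(-149.6), np.float64(120.6), np.float64(31.3)] [ 0.552  -0.1851  0.117 ]
slot -144.1
```

```bash
python3 -m inch '[{"travel":[0.646,-0.337,0],"turn":[0,0,0]},{"travel":[0.646,-0.337,0],"turn":[0,0,0]},{"travel":[0.646,-0.337,0],"turn":[0,0,0]},{"travel":[0.646,-0.337,0],"turn":[0,0,0]},{"travel":[0.646,-0.337,0],"turn":[0,0,0]}]'
python3 -m inch '[{"travel":[0.646,-0.337,0],"turn":[0,0,0]},{"travel":[0.646,-0.337,0],"turn":[0,0,0]},{"travel":[0.646,-0.337,0],"turn":[0,0,0]},{"travel":[0.646,-0.337,0],"turn":[0,0,0]},{"travel":[0.646,-0.337,0],"turn":[0,0,0]}]'
python3 -m inch '[{"travel":[0.646,-0.337,0.2],"turn":[0,0,-0.39]},{"travel":[0.646,-0.337,0.2],"turn":[0,0,-0.39]},{"travel":[0.646,-0.337,0.2],"turn":[0,0,-0.39]},{"travel":[0.646,-0.337,0.2],"turn":[0,0,-0.39]},{"travel":[0.646,-0.337,0.2],"turn":[0,0,-0.39]}]'
python3 - <<'E'
from h import *
s=snapshot("side");t=snapshot("top");st=read_state();print(st["tool_pos"],st["ee_rot"],rel([.5525,-.182,.062]))
f=lambda i,x,y,w,h:cv2.resize(i[y:y+h,x:x+w,::-1],(400,300),interpolation=cv2.INTER_CUBIC)
cv2.imwrite("pics/z2.png",np.hstack([f(s["frame"],297,230,160,120),f(t["frame"],340,150,160,120)]))
E
```

```text
time_s: 1.62
tool_pos: [0.2887, -0.4271, 0.2317]
ee_rot: [3.142, -0.001, 0.271]
wrist_force: [0.0, 0.6, -0.0]
grip_width: 0.999
finger_force: 0.0
time_s: 2.03
tool_pos: [0.422, -0.3028, 0.2315]
ee_rot: [-3.141, -0.001, 0.271]
wrist_force: [-0.1, -0.5, 0.3]
grip_width: 1.002
finger_force: 0.0
time_s: 2.45
tool_pos: [0.5546, -0.1788, 0.1799]
ee_rot: [-3.14, -0.0, 0.475]
wrist_force: [-0.8, -0.6, -0.4]
grip_width: 0.998
finger_force: 0.0
[ 0.55416943 -0.17917627  0.1796892 ] [-3.13950346e+00  7.45624469e-04  4.76466143e-01] [-0.0107633   0.00795774  0.47074937]
```

View pics/z2.png

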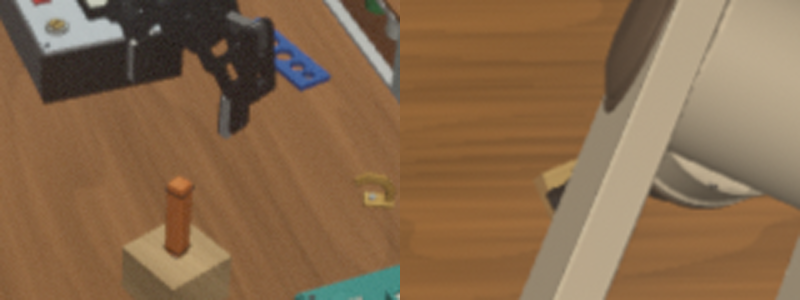

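The gripper hangs open above the orange handle (side crop ~180,185), with the fingers either side of it. I'll descend and grip.

```bash
python3 -m inch '[{"travel":[-0.011,0.008,0.15],"turn":[0,0,0]},{"travel":[-0.011,0.008,0.28],"turn":[0,0,0]},{"travel":[-0.011,0.008,0.38],"turn":[0,0,0]},{"travel":[-0.011,0.008,0.45],"turn":[0,0,0]},{"travel":[-0.011,0.008,0.47],"turn":[0,0,0]}]'
python3 -m inch '[{"travel":[0,0,0],"turn":[0,0,0]},{"travel":[0,0,0],"turn":[0,0,0]},{"travel":[0,0,0],"turn":[0,0,0]},{"travel":[0,0,0],"turn":[0,0,0]},{"travel":[0,0,0],"turn":[0,0,0]}]' 0 40
python3 -m inch '[{"travel":[0,0,0],"turn":[0,0,0]},{"travel":[0,0,0],"turn":[0,0,0]},{"travel":[0,0,0],"turn":[0,0,0]},{"travel":[0,0,0],"turn":[0,0,0]},{"travel":[0,0,0],"turn":[0,0,0]}]' 0 40
```

```text
time_s: 2.97
tool_pos: [0.5496, -0.1849, 0.061]
ee_rot: [-3.138, 0.002, 0.473]
wrist_force: [-0.3, 1.1, 0.4]
grip_width: 0.999
finger_force: 0.0
time_s: 3.38
tool_pos: [0.5515, -0.1852, 0.0649]
ee_rot: [3.14, -0.001, 0.473]
wrist_force: [0.2, 0.2, 0.6]
grip_width: 0.299
finger_force: 0.4
time_s: 3.8
tool_pos: [0.551, -0.1842, 0.0644]
ee_rot: [-3.14, -0.0, 0.473]
wrist_force: [-3.1, 7.0, 7.7]
grip_width: 0.179
finger_force: 38.4
```

```bash
python3 -m inch '[{"travel":[0,0,-0.1],"turn":[0,0,0]},{"travel":[0,0,-0.25],"turn":[0,0,0]},{"travel":[0,0,-0.4],"turn":[0,0,0]},{"travel":[0,0,-0.55],"turn":[0,0,0]},{"travel":[0,0,-0.64],"turn":[0,0,0]}]'
python3 -m inch '[{"travel":[0,0,0],"turn":[0,0,0]},{"travel":[0,0,0],"turn":[0,0,0]},{"travel":[0,0,0],"turn":[0,0,0]}]'
python3 - <<'E'
from h import *
s=snapshot("side");st=read_state();print(st["tool_pos"],st["ee_rot"],st["wrist_force"],st["ft_torque"])
p=st["tool_pos"];tip=[p[0],p[1],p[2]-.059]
c=pix(s,tip);print(c); u,v=c.astype(int)
i=s["frame"][v-75:v+45,u-80:u+80,::-1]
cv2.imwrite("pics/z3.png",cv2.resize(i,(800,600),interpolation=cv2.INTER_CUBIC))
E
```

```text
time_s: 4.22
tool_pos: [0.5516, -0.1852, 0.2284]
ee_rot: [3.138, -0.003, 0.473]
wrist_force: [0.2, -0.8, -0.4]
grip_width: 0.182
finger_force: 38.9
time_s: 4.47
tool_pos: [0.5509, -0.1849, 0.2232]
ee_rot: [-3.141, 0.0, 0.473]
wrist_force: [-0.9, -0.2, -1.3]
grip_width: 0.183
finger_force: 38.9
[ 0.55076505 -0.18484102  0.22276661] [-3.14028361e+00  8.80857471e-04  4.73025635e-01] [-0.8031513  -0.16768977 -0.84349167] [-0.02201368  0.02787291 -0.02497275]
[369.46035605 285.45276453]
```

View pics/z3.png

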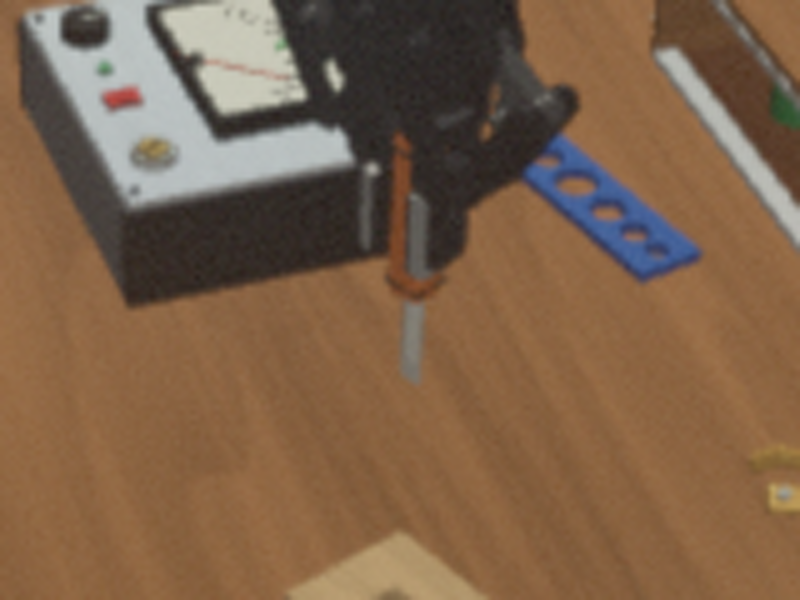

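Blade width can't be told at this yaw (its faces are roughly 45° to the side camera). I'll go to the trimmer, turning on the way so that the blade shows edge-on or broad.

```bash
python3 -m inch '[{"travel":[0.06,-0.13,0],"turn":[0,0,0]},{"travel":[0.14,-0.3,0],"turn":[0,0,0]},{"travel":[0.22,-0.46,0],"turn":[0,0,0]},{"travel":[0.25,-0.55,0],"turn":[0,0,0]},{"travel":[0.25,-0.55,0],"turn":[0,0,0]}]'
python3 -m inch '[{"travel":[0.06,-0.13,0],"turn":[0,0,-0.2]},{"travel":[0.14,-0.3,0],"turn":[0,0,-0.4]},{"travel":[0.22,-0.46,0],"turn":[0,0,-0.6]},{"travel":[0.25,-0.54,0],"turn":[0,0,-0.8]},{"travel":[0.25,-0.55,0],"turn":[0,0,-0.95]}]'
python3 -m inch '[{"travel":[0,0,0],"turn":[0,0,-0.2]},{"travel":[0,0,0.05],"turn":[0,0,-0.4]},{"travel":[0,0,0.08],"turn":[0,0,-0.6]},{"travel":[0,0,0.08],"turn":[0,0,-0.65]},{"travel":[0,0,0.08],"turn":[0,0,-0.65]}]'
python3 - <<'E'
from h import *
for k in range(4): s=snapshot("side")
t=snapshot("top");st=read_state();print(st["tool_pos"],st["ee_rot"],rel([.5365,.118,.145]))
p=st["tool_pos"];tip=[p[0],p[1],p[2]-.0614]
c=pix(s,tip);print(c,pix(s,[.5365,.118,.072]));print(c.astype(int)-[64,48])
def f(s,c):
    u,v=c.astype(int);return cv2.resize(s["frame"][v-48:v+48,u-32:u+32,::-1],(400,600),interpolation=cv2.INTER_CUBIC)
cv2.imwrite("pics/z4.png",np.hstack([f(s,c),f(t,pix(t,tip))]))
E
```

```text
time_s: 4.93
tool_pos: [0.5431, -0.0293, 0.2229]
ee_rot: [-3.139, 0.001, 0.477]
wrist_force: [0.0, 0.5, 0.1]
grip_width: 0.181
finger_force: 39.0
time_s: 5.35
tool_pos: [0.5362, 0.1209, 0.2226]
ee_rot: [-3.139, 0.0, 0.98]
wrist_force: [0.3, -1.0, -0.0]
grip_width: 0.183
finger_force: 38.9
time_s: 5.77
tool_pos: [0.5366, 0.1165, 0.2023]
ee_rot: [-3.139, 0.001, 1.312]
wrist_force: [0.6, -0.2, -0.1]
grip_width: 0.183
finger_force: 38.9
[0.53718409 0.11659976 0.20384058] [ 3.14156290e+00 -2.18503809e-05  1.30958781e+00] [ 0.00469915 -0.00409699  0.23536231]
[319.82025779 213.8810082 ] [319.66723    238.94438537]
[255 165]
```

View pics/z4.png

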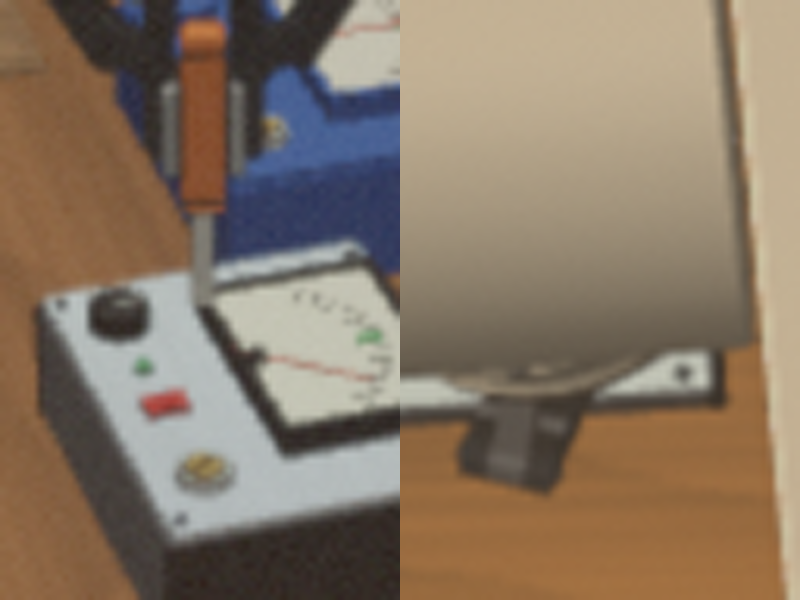

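The blade is broadside to the camera at yaw 75°, so it lies along the gripper's y. Tip at px ~(319.5,213.6), trimmer at ~(320,240). I'll turn to yaw 126° so the blade lies along the slot and measure the brass more exactly.

```bash
python3 -m inch '[{"travel":[0,0,0],"turn":[0,0,-0.22]},{"travel":[0,0,0],"turn":[0,0,-0.44]},{"travel":[0,0,0],"turn":[0,0,-0.66]},{"travel":[0,0,0],"turn":[0,0,-0.85]},{"travel":[0,0,0],"turn":[0,0,-0.85]}]'
python3 -m inch '[{"travel":[0,0,0],"turn":[0,0,-0.22]},{"travel":[0,0,0],"turn":[0,0,-0.44]},{"travel":[0,0,0],"turn":[0,0,-0.66]},{"travel":[0,0,0],"turn":[0,0,-0.85]},{"travel":[0,0,0],"turn":[0,0,-0.85]}]'
python3 - <<'E'
from h import *
s=snapshot("side");st=read_state();print(st["tool_pos"],st["ee_rot"])
t=snapshot("top")
for nm,cam,im,c in(("top",t,cv2.imread("pics/top0.png"),(271,237)),("side0",s,cv2.imread("pics/side0.png"),(320,240)),("sideN",s,np.ascontiguousarray(s["frame"][:,:,::-1]),(320,240))):
    u0,v0=c;w=12;i=im[v0-w:v0+w+1,u0-w:u0+w+1].astype(float)
    k=i[:,:,2]-i[:,:,0]   # r-b : brass
    m=np.clip(k-25,0,60);V,U=np.mgrid[v0-w:v0+w+1,u0-w:u0+w+1]
    m[(U-u0)**2+(V-v0)**2>100]=0
    uc,vc=(m*U).sum()/m.sum(),(m*V).sum()/m.sum();print(nm,uc.round(2),vc.round(2),m.astype(bool).sum(),ray(cam,uc,vc,.072).round(4))
    if nm!="side0":
        P=np.array([ray(cam,a,b,.072)[:2] for a,b in zip(U.ravel(),V.ravel())]);g=i.mean(2).ravel()
        q=P-ray(cam,uc,vc,.072)[:2];r=np.hypot(*q.T)<.0062
        wt=np.clip(np.percentile(g[r],60)-g[r],0,None);C=(q[r]*wt[:,None]).T@q[r];e,ev=np.linalg.eigh(C);print(" slot",np.degrees(np.arctan2(*ev[::-1,1])),e)
        print(i[7:18,7:18].mean(2).astype(int))
print(rel([.5365,.118,.145]))
E
```

```text
time_s: 6.43
tool_pos: [0.5372, 0.1167, 0.2039]
ee_rot: [3.141, -0.0, 1.76]
wrist_force: [0.4, -0.1, -0.6]
grip_width: 0.185
finger_force: 38.9
time_s: 6.85
tool_pos: [0.5371, 0.1167, 0.2039]
ee_rot: [3.141, -0.0, 2.202]
wrist_force: [-0.4, 0.4, -0.3]
grip_width: 0.182
finger_force: 38.9
[0.53715809 0.11669031 0.20389489] [3.14143853e+00 5.17224542e-07 2.19603976e+00]
top 270.13 236.34 43 [0.5382 0.1209 0.072 ]
 slot -147.0850531246684 [0.00059352 0.00428851]
[[181 168 161 160 156 158 155 150 165 183 193]
 [168 160 147 145 147 153 164 164 152 159 185]
 [158 156 130  96 113 128 152 169 163 142 172]
 [150 141 123  83  83 123 142 156 165 148 167]
 [159 147 137 101  73 112 134 136 163 148 161]
 [160 153 143 121  90  86 112 117 152 142 153]
 [156 153 147 137 118  83  83 116 150 134 161]
 [158 149 138 132 127 105  98 133 145 132 169]
 [162 154 139 129 131 134 140 147 136 137 176]
 [170 163 154 150 153 154 150 147 155 168 186]
 [191 185 164 152 151 154 154 173 187 191 193]]
side0 319.17 239.14 20 [0.5352 0.1175 0.072 ]
sideN 319.17 239.13 20 [0.5352 0.1176 0.072 ]
 slot -148.70988200261135 [0.00013888 0.00086541]
[[180 182 185 184 183 184 185 184 186 185 184]
 [180 179 179 178 178 179 180 182 184 185 185]
 [179 173 161 159 152 154 160 171 179 184 186]
 [167 153 136 130 111 109 128 144 166 177 185]
 [151 121 116 108 103 114 129 130 148 161 182]
 [125 111 103 102 115 119 116 122 146 152 183]
 [120 121 125 105 105 109 122 123 123 149 181]
 [135 111 115 112 112 112 115 112 126 157 180]
 [162 142 138 128 127 129 134 136 158 178 182]
 [181 176 167 156 155 156 160 178 180 183 184]
 [183 183 181 180 181 179 180 183 182 182 184]]
[0.00566435 0.00089821 0.23547226]
```

```bash
python3 -m inch '[{"travel":[0.003,0,0.1],"turn":[0,0,0]},{"travel":[0.003,0,0.18],"turn":[0,0,0]},{"travel":[0.003,0,0.23],"turn":[0,0,0]},{"travel":[0.003,0,0.26],"turn":[0,0,0]},{"travel":[0.003,0,0.264],"turn":[0,0,0]}]'
python3 - <<'E'
from h import *
F=[snapshot("side") for k in range(8)];s=F[-1];st=read_state();print(st["tool_pos"],st["ee_rot"],st["wrist_force"])
p=st["tool_pos"];tip=[p[0],p[1],p[2]-.0614];print(pix(s,tip),pix(s,[tip[0],tip[1],.072]))
im=np.mean([f["frame"][220:260,290:350,::-1].astype(float) for f in F[3:]],0).astype(np.uint8)
cv2.imwrite("pics/z5.png",cv2.resize(im,(780,520),interpolation=cv2.INTER_CUBIC))
E
```

```text
time_s: 7.37
tool_pos: [0.5363, 0.1173, 0.1367]
ee_rot: [-3.14, -0.001, 2.199]
wrist_force: [0.0, -0.7, -1.0]
grip_width: 0.182
finger_force: 38.9
[0.53692435 0.11737434 0.13841946] [3.14074887e+00 3.92038697e-04 2.20068685e+00] [ 0.53768627 -1.21422564  0.41949857]
[319.89226428 237.30261086] [319.91259254 239.06096501]
```

View pics/z5.png

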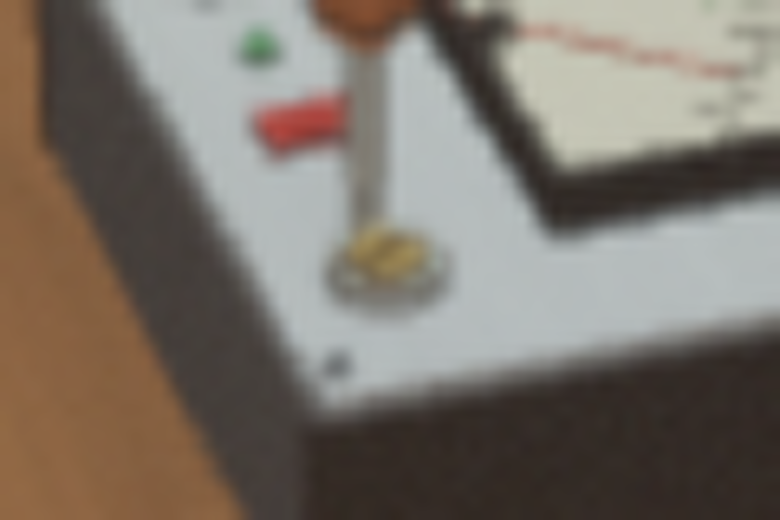

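The blade tip hangs at px ~(317.9,237.3), left of the spindle centre at (319.4,239). This fits the handle sitting off-centre along the gripper's x, so I'll fit that offset from the three views.

```bash
python3 - <<'E'
from h import *
from scipy.optimize import least_squares as L
s=snapshot("side");st=read_state();print(st["tool_pos"],st["ee_rot"])
O=[((.5508,-.1848,.2228),.473,(371.0,285.6)),((.5372,.1166,.2038),1.3096,(319.1,213.3)),((.5369,.1173,.1384),2.2,(317.9,237.3))]
def tip(o,x):
    p,y,_=o;c,n=np.cos(y),np.sin(y);return np.array(p)+[c*x[0]+n*x[1],n*x[0]-c*x[1],-.0614+x[2]]
f=lambda x:np.r_[np.concatenate([pix(s,tip(o,x))-o[2] for o in O]),x[2]/.002*.5,x[1]/.002*.5]
r=L(f,[0,0,0]);print(r.x,r.fun.round(2));T=tip(O[2],r.x);print("tip now",T)
for uv in((319.4,239.),(319.17,239.14)):print("trim",ray(s,*uv,.072))
E
```

```text
[0.53683135 0.11737338 0.13825075] [3.14101876e+00 2.46542515e-04 2.20075564e+00]
[ 0.00514075 -0.00103193 -0.00134357] [-0.12 -0.06  0.26 -0.11  0.01 -0.06 -0.34 -0.26]
tip now [0.53304035 0.12084899 0.07565643]
trim [0.53583563 0.11795615 0.072     ]
trim [0.53516224 0.11755251 0.072     ]
```

```bash
cat > avg.py <<'E'
from h import *
a=[]
for k in range(6): snapshot("side");a.append(read_state())
for n in("tool_pos","ee_rot","wrist_force","ft_torque"):print(n,np.mean([x[n] for x in a[1:]],0).round(4),np.std([x[n] for x in a[1:]],0).round(4))
E
python3 -m inch '[{"travel":[-0.008,0.002,0],"turn":[0,0,0]},{"travel":[-0.0155,0.0036,0.004],"turn":[0,0,0]},{"travel":[-0.0155,0.0036,0.008],"turn":[0,0,0]}]'; python3 avg.py
python3 -m inch '[{"travel":[0,0,0.002],"turn":[0,0,0]},{"travel":[0,0,0.004],"turn":[0,0,0]},{"travel":[0,0,0.006],"turn":[0,0,0]}]'; python3 avg.py
```

```text
time_s: 8.07
tool_pos: [0.54, 0.1145, 0.1358]
ee_rot: [3.141, 0.0, 2.201]
wrist_force: [0.8, -0.6, -0.0]
grip_width: 0.185
finger_force: 38.9
tool_pos [0.5396 0.1147 0.1357] [0.     0.     0.0001]
ee_rot [-1.8848e+00 -2.0000e-04  2.2008e+00] [2.5132e+00 1.0000e-04 1.0000e-04]
wrist_force [-0.1974  0.4911 -0.3067] [0.4879 0.5487 0.5832]
ft_torque [-0.0108 -0.0232  0.0181] [0.0359 0.0094 0.0216]
time_s: 8.62
tool_pos: [0.5397, 0.1148, 0.1343]
ee_rot: [3.142, -0.0, 2.201]
wrist_force: [0.1, -0.1, -0.1]
grip_width: 0.183
finger_force: 38.9
tool_pos [0.5397 0.1148 0.1343] [0. 0. 0.]
ee_rot [ 1.8849e+00 -1.0000e-04  2.2009e+00] [2.5132 0.     0.    ]
wrist_force [ 0.0114 -0.145   0.1534] [0.4631 0.4699 0.3421]
ft_torque [-0.0058  0.0133  0.0113] [0.0394 0.0207 0.0191]
```

```bash
python3 -m inch '[{"travel":[0,0,0.002],"turn":[0,0,0]},{"travel":[0,0,0.004],"turn":[0,0,0]}]'; python3 avg.py|grep -E "pos|force"
python3 -m inch '[{"travel":[0,0,0.002],"turn":[0,0,0]},{"travel":[0,0,0.004],"turn":[0,0,0]}]'; python3 avg.py|grep -E "pos|force"
```

```text
time_s: 9.08
tool_pos: [0.5397, 0.1147, 0.1333]
ee_rot: [3.141, -0.0, 2.201]
wrist_force: [-0.1, -0.0, 0.0]
grip_width: 0.181
finger_force: 38.9
tool_pos [0.5397 0.1147 0.1333] [0. 0. 0.]
wrist_force [-0.1821 -0.3003  0.6654] [0.417  0.6147 0.397 ]
time_s: 9.55
tool_pos: [0.5397, 0.1148, 0.1324]
ee_rot: [3.141, -0.0, 2.201]
wrist_force: [-0.5, -0.0, 2.1]
grip_width: 0.186
finger_force: 39.1
tool_pos [0.5397 0.1148 0.1324] [0. 0. 0.]
wrist_force [-0.0688  0.071   2.207 ] [0.4915 0.3653 0.8027]
```

Contact at TCP z ≈ 0.133, now about 2 N. I'll feel for the slot with small turns.

```bash
python3 -m inch '[{"travel":[0,0,0],"turn":[0,0,0.1]},{"travel":[0,0,0],"turn":[0,0,0.2]},{"travel":[0,0,0],"turn":[0,0,0.3]},{"travel":[0,0,0],"turn":[0,0,0.3]}]'; python3 avg.py|grep force
python3 -m inch '[{"travel":[0,0,0],"turn":[0,0,-0.1]},{"travel":[0,0,0],"turn":[0,0,-0.2]},{"travel":[0,0,0],"turn":[0,0,-0.3]},{"travel":[0,0,0],"turn":[0,0,-0.4]},{"travel":[0,0,0],"turn":[0,0,-0.5]}]'; python3 avg.py|grep force
```

```text
time_s: 10.18
tool_pos: [0.5397, 0.1147, 0.1324]
ee_rot: [3.142, -0.0, 2.041]
wrist_force: [-0.4, 0.2, 1.7]
grip_width: 0.177
finger_force: 39.3
wrist_force [-0.1443 -0.2242  1.6141] [0.3741 0.647  0.2778]
time_s: 10.9
tool_pos: [0.5397, 0.1148, 0.1323]
ee_rot: [3.141, -0.0, 2.309]
wrist_force: [0.8, -0.1, 2.2]
grip_width: 0.188
finger_force: 39.0
wrist_force [0.435  0.1844 1.8018] [0.4089 0.4163 0.4844]
```

```bash
python3 -m inch '[{"travel":[0,0,0],"turn":[0,0,0.1]},{"travel":[0,0,0],"turn":[0,0,0.2]},{"travel":[0.0015,0,0],"turn":[0,0,0.2]},{"travel":[0.003,0,0],"turn":[0,0,0.2]}]'; python3 avg.py|grep force
python3 -m inch '[{"travel":[0.001,0,0],"turn":[0,0,0]},{"travel":[0.002,0,0],"turn":[0,0,0]},{"travel":[0.003,0,0],"turn":[0,0,0]},{"travel":[0.004,0,0],"turn":[0,0,0]}]'; python3 avg.py|grep force
python3 -m inch '[{"travel":[0.001,0,0],"turn":[0,0,0]},{"travel":[0.002,0,0],"turn":[0,0,0]},{"travel":[0.003,0,0],"turn":[0,0,0]},{"travel":[0.004,0,0],"turn":[0,0,0]}]'; python3 avg.py|grep force
```

```text
time_s: 11.53
tool_pos: [0.5393, 0.1152, 0.1324]
ee_rot: [3.141, 0.0, 2.202]
wrist_force: [0.1, -0.9, 1.7]
grip_width: 0.179
finger_force: 39.1
wrist_force [-0.412   0.7572  0.4986] [0.5265 0.1968 0.4738]
time_s: 12.17
tool_pos: [0.5386, 0.1161, 0.1323]
ee_rot: [3.142, -0.0, 2.201]
wrist_force: [-0.8, -0.2, -0.2]
grip_width: 0.182
finger_force: 38.9
wrist_force [ 0.0836 -0.0233  0.2051] [0.4666 0.3941 0.4672]
time_s: 12.8
tool_pos: [0.538, 0.1169, 0.1323]
ee_rot: [3.142, 0.0, 2.201]
wrist_force: [0.8, -0.6, 0.5]
grip_width: 0.177
finger_force: 38.8
wrist_force [ 0.4062 -0.3828 -0.4378] [0.6187 0.4393 0.3309]
```

```bash
python3 -m inch '[{"travel":[-0.003,0,0],"turn":[0,0,0]},{"travel":[-0.006,0,0],"turn":[0,0,0]},{"travel":[-0.006,0,0.002],"turn":[0,0,0]},{"travel":[-0.006,0,0.004],"turn":[0,0,0]}]'; python3 avg.py|grep -E "pos|force"
python3 -m inch '[{"travel":[0,0,0.002],"turn":[0,0,0]},{"travel":[0,0,0.004],"turn":[0,0,0]}]'; python3 avg.py|grep -E "pos|force"
```

```text
time_s: 13.43
tool_pos: [0.5389, 0.1157, 0.1313]
ee_rot: [3.142, -0.0, 2.201]
wrist_force: [-0.4, 0.0, 0.5]
grip_width: 0.181
finger_force: 38.8
tool_pos [0.5389 0.1157 0.1313] [0.     0.     0.0001]
wrist_force [ 0.2664  0.134  -0.5643] [0.2802 0.2985 0.4644]
time_s: 13.9
tool_pos: [0.5389, 0.1157, 0.1303]
ee_rot: [3.142, -0.0, 2.201]
wrist_force: [-0.6, 0.0, -0.4]
grip_width: 0.186
finger_force: 38.8
tool_pos [0.5389 0.1157 0.1303] [0.     0.     0.0001]
wrist_force [ 0.1241  0.0163 -0.6151] [0.3802 0.5666 0.3428]
```

```bash
python3 -m inch '[{"travel":[0,0,0.0015],"turn":[0,0,0]},{"travel":[0,0,0.003],"turn":[0,0,0]}]'; python3 avg.py|grep -E "pos|force"
python3 -m inch '[{"travel":[0,0,0.0015],"turn":[0,0,0]},{"travel":[0,0,0.003],"turn":[0,0,0]}]'; python3 avg.py|grep -E "pos|force"
```

```text
time_s: 14.37
tool_pos: [0.5389, 0.1157, 0.1296]
ee_rot: [3.141, -0.0, 2.201]
wrist_force: [0.3, 0.2, -0.5]
grip_width: 0.18
finger_force: 38.8
tool_pos [0.5389 0.1157 0.1295] [0. 0. 0.]
wrist_force [ 0.1012  0.0379 -0.1062] [0.3303 0.3477 0.4967]
time_s: 14.83
tool_pos: [0.5389, 0.1157, 0.1289]
ee_rot: [3.141, 0.0, 2.201]
wrist_force: [-0.1, 0.0, 1.9]
grip_width: 0.182
finger_force: 38.9
tool_pos [0.5389 0.1157 0.1289] [0. 0. 0.]
wrist_force [-0.0568 -0.0089  1.5848] [0.3594 0.6409 0.2594]
```

The blade is in the slot with the floor at 4 mm, pressed by about 1.6 N. I'll turn counter-clockwise about the tip and read the needle by code.

```bash
cat > needle.py <<'E'
from h import *
import sys
def read(im,cam,b):
    im=im.astype(int);r=im[:,:,0]-(im[:,:,1]+im[:,:,2])/2
    V,U=np.where(r>18);P=np.array([ray(cam,u,v,.079)[:2] for u,v in zip(U,V)]);w=r[V,U]
    c,n=np.cos(np.radians(2.5)),np.sin(np.radians(2.5));q=(P-[.579-b[0],.1757-b[1]])@np.array([[c,-n],[n,c]])
    k=(q[:,0]>-.002)&(q[:,0]<.066)&(abs(q[:,1])<.05);q=q[k];w=w[k]
    if len(q)<5:print("few",len(q));return
    m=np.average(q,axis=0,weights=w);e,ev=np.linalg.eigh(((q-m)*w[:,None]).T@(q-m));d=ev[:,1]*np.sign(ev[0,1])
    print(len(q),m.round(4),"needle",np.arctan2(-d[1],d[0]).round(3),e.round(6))
s=snapshot("side")
if len(sys.argv)>1:
    t=snapshot("top");read(cv2.imread("pics/top0.png")[:,:,::-1],t,(0,0));read(cv2.imread("pics/side0.png")[:,:,::-1],s,(0.001,.002))
read(s["frame"],s,(0.001,.002))
E
python3 needle.py 1
python3 -m inch '[{"travel":[0,0.0017,0],"turn":[0,0,-0.16]},{"travel":[0.0003,0.0034,0],"turn":[0,0,-0.32]},{"travel":[0.0006,0.005,0],"turn":[0,0,-0.48]},{"travel":[0.001,0.0066,0],"turn":[0,0,-0.64]},{"travel":[0.0017,0.0081,0],"turn":[0,0,-0.8]}]'; python3 avg.py; python3 needle.py
```

```text
1456 [ 0.028  -0.0001] needle -1.556 [10.777412 28.147648]
66 [ 0.0508 -0.0092] needle -0.86 [1.042153 1.326955]
67 [ 0.0505 -0.008 ] needle -1.326 [1.268813 1.392867]
time_s: 15.65
tool_pos: [0.5402, 0.1173, 0.1288]
ee_rot: [3.142, -0.0, 2.624]
wrist_force: [-2.0, 1.0, 0.9]
grip_width: 0.183
finger_force: 39.0
tool_pos [0.5402 0.1173 0.1288] [0. 0. 0.]
ee_rot [ 3.1415e+00 -2.0000e-04  2.6181e+00] [0.     0.     0.0019]
wrist_force [-1.1537  0.6716  1.4691] [0.3697 0.3903 0.3391]
ft_torque [0.1439 0.2421 0.007 ] [0.0283 0.0275 0.0193]
68 [ 0.0507 -0.0077] needle -0.999 [1.164783 1.242766]
```

```bash
sed -i 's/r=im.*$/r=im[:,:,0]-im[:,:,1]-12/; s/r>18/r>15/; s/im=im.astype(int);r=/im=im.astype(int);r=/; s/q\[:,0\]>-.002/q[:,0]>0.002/; s/<.066/<.055/;s/<.05)/<.042)/' needle.py; python3 needle.py 1
python3 - <<'E'
from h import *
s=snapshot("side")
cv2.imwrite("pics/z6.png",cv2.resize(s["frame"][196:256,305:385,::-1],(800,600),interpolation=cv2.INTER_CUBIC))
E
```

```text
33 [ 0.0169 -0.0157] needle 0.715 [0.000998 0.190167]
few 1
few 4
```

View pics/z6.png

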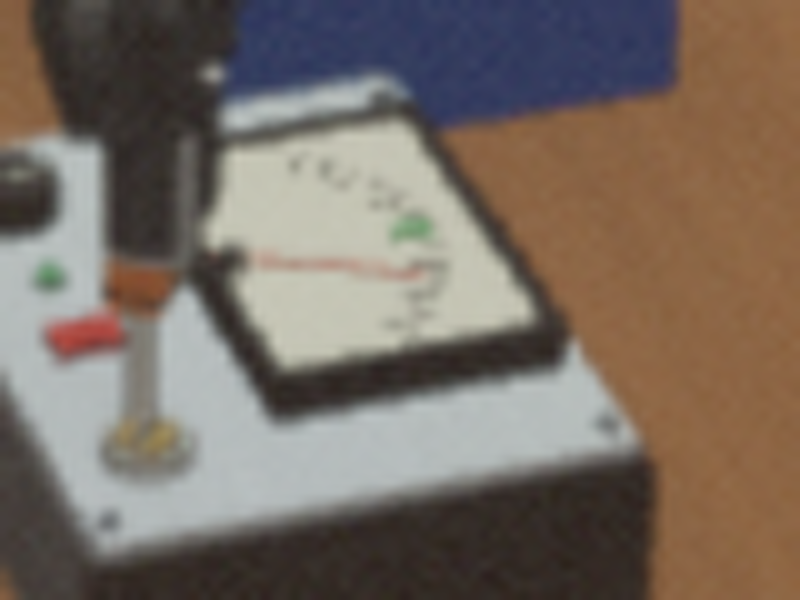

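The blade sits in the slot. The needle runs from pivot (328,222) to (347.5,223.5), with green at (346.2,219). It has moved, but isn't there yet.

```bash
cat > n2.py <<'E'
from h import *
def nd(s):
    im=np.mean([s["frame"].astype(float)]+[snapshot("side")["frame"].astype(float) for _ in range(3)],0)
    r=im[:,:,0]-im[:,:,1];U=np.arange(332,347);P=[]
    for u in U:
        c=r[212:230,u];c=np.clip(c-np.median(c)-4,0,None);c[c<.35*c.max()]=0;P.append((c*np.arange(212,230)).sum()/c.sum())
    return U,np.array(P)
s=snapshot("side");U,V=nd(s)
k=np.polyfit(U,V,1);res=V-np.polyval(k,U);g=abs(res)<.7;k=np.polyfit(U[g],V[g],1)
a,b=[ray(s,u,np.polyval(k,u),.079) for u in(333,345)];d=b-a
print(V.round(1),"needle",-(np.arctan2(d[1],d[0])-np.radians(2.5)).round(3))
p=ray(s,328,222,.079);q=ray(s,346.2,219,.079)-p;print("green dir",np.arctan2(q[1],q[0])-np.radians(2.5))
E
python3 n2.py
```

```text
[221.6 222.  222.  222.  222.  222.  222.  222.  222.  222.3 222.4 222.6
 223.  223.  223. ] needle 0.492
green dir -0.03765606113580648
```

```bash
python3 -m inch '[{"travel":[0,0.0018,0],"turn":[0,0,-0.17]},{"travel":[0.0004,0.0035,0],"turn":[0,0,-0.34]},{"travel":[0.0008,0.0053,0],"turn":[0,0,-0.52]},{"travel":[0.0014,0.007,0],"turn":[0,0,-0.7]},{"travel":[0.0022,0.0087,0],"turn":[0,0,-0.86]}]'; python3 avg.py; python3 n2.py
python3 - <<'E'
from h import *
s=snapshot("side")
cv2.imwrite("pics/z7.png",cv2.resize(s["frame"][196:256,305:385,::-1],(800,600),interpolation=cv2.INTER_CUBIC))
E
```

```text
time_s: 16.77
tool_pos: [0.5412, 0.1193, 0.1289]
ee_rot: [-3.141, 0.001, 3.075]
wrist_force: [0.2, -0.6, 1.0]
grip_width: 0.184
finger_force: 39.0
tool_pos [0.5411 0.1193 0.1289] [0. 0. 0.]
ee_rot [-3.1415e+00  6.0000e-04  3.0681e+00] [0.     0.0001 0.0019]
wrist_force [ 1.8358 -1.2926  1.5445] [0.6087 0.2944 0.1516]
ft_torque [-0.2584 -0.3652 -0.0211] [0.0231 0.0665 0.0207]n2.py:6: RuntimeWarning: invalid value encountered in scalar divide
  c=r[212:230,u];c=np.clip(c-np.median(c)-4,0,None);c[c<.35*c.max()]=0;P.append((c*np.arange(212,230)).sum()/c.sum())
Traceback (most recent call last):
  File "n2.py", line 9, in <module>
    k=np.polyfit(U,V,1);res=V-np.polyval(k,U);g=abs(res)<.7;k=np.polyfit(U[g],V[g],1)
                                                              ~~~~~~~~~~^^^^^^^^^^^^^
TypeError: expected non-empty vector for x
```

View pics/z7.png

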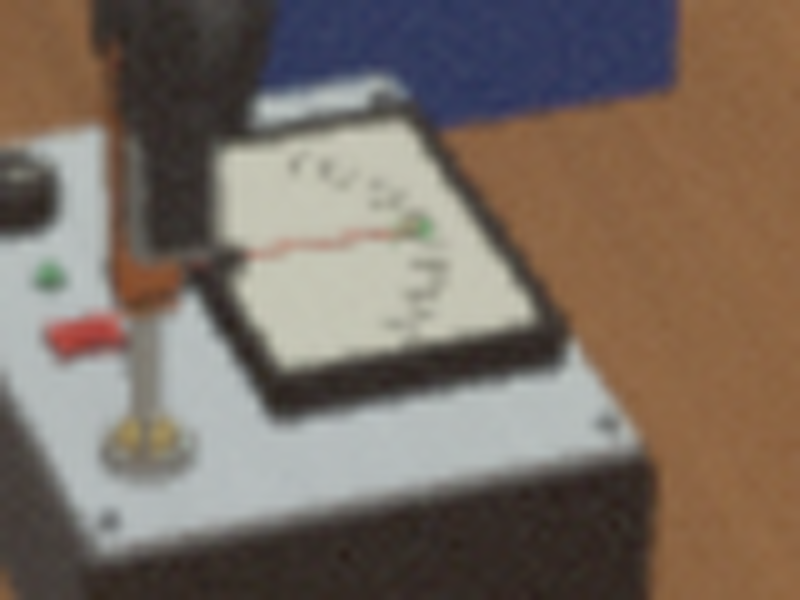

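The needle now runs from (328,222) to (346.5,218.8), onto the green mark. I'll put a number on it.

```bash
sed -i 's/c.sum())$/max(c.sum(),1e-6))/; s/range(3)/range(5)/; s/arange(332,347)/arange(331,344)/' n2.py; sed -i 's/^k=np.polyfit(U,V,1)/U,V=U[V>0],V[V>0];k=np.polyfit(U,V,1)/' n2.py; python3 n2.py
python3 - <<'E'
from h import *
s=snapshot("side")
from math import *
# predicted px of needle tip (48mm from pivot) for angles, from pivot px
p=ray(s,327.8,222.1,.079)
for a in(-.15,-.1,-.05,0,.05,.1,.15):
    w=-a+radians(2.5);print(a,pix(s,p+np.array([cos(w),sin(w),0])*.045).round(2),end=" ")
E
```

```text
[221.  220.5 220.  220.  220.  220.  220.  220.  219.4 219.  219.  219.
 219. ] needle 0.06
green dir -0.03765606113580648
-0.15 [344.13 217.45] -0.1 [344.55 217.9 ] -0.05 [344.92 218.36] 0 [345.26 218.82] 0.05 [345.55 219.3 ] 0.1 [345.8  219.79] 0.15 [346.01 220.28]
```

```bash
python3 -m inch '[{"travel":[0,0.0005,0],"turn":[0,0,-0.05]},{"travel":[0,0.001,0],"turn":[0,0,-0.1]},{"travel":[0,0.001,0],"turn":[0,0,-0.1]}]'; python3 n2.py;python3 avg.py
```

```text
time_s: 17.92
tool_pos: [0.5409, 0.1196, 0.1289]
ee_rot: [3.142, 0.0, 3.124]
wrist_force: [2.3, -0.7, 1.2]
grip_width: 0.179
finger_force: 39.1
[221.  220.5 220.  220.  220.  220.  220.  219.5 219.  219.  219.  219.
 219. ] needle 0.048
green dir -0.03765606113580648
tool_pos [0.5409 0.1197 0.1288] [0. 0. 0.]
ee_rot [3.1415 0.     3.1222] [0.     0.     0.0001]
wrist_force [ 2.9076 -1.696   1.405 ] [0.3471 0.4135 0.1596]
ft_torque [-0.3731 -0.7518  0.0044] [0.0305 0.0189 0.0088]
```

Against the green mark, as measured in the same way, the needle is about 0.01 rad off zero. I'll back the blade off within the slot play to relieve side load, check, then withdraw.

```bash
python3 -m inch '[{"travel":[0,-0.001,0],"turn":[0,0,0.1]},{"travel":[0,-0.002,0],"turn":[0,0,0.2]},{"travel":[0,-0.002,0],"turn":[0,0,0.2]}]'; python3 n2.py;python3 avg.py
```

```text
time_s: 18.77
tool_pos: [0.5408, 0.1191, 0.1288]
ee_rot: [3.142, -0.0, 3.015]
wrist_force: [2.0, -0.8, 1.2]
grip_width: 0.18
finger_force: 39.1
[221.  220.5 220.  220.  220.  220.  220.  219.5 219.  219.  219.  219.
 219. ] needle 0.047
green dir -0.03765606113580648
tool_pos [0.5409 0.1192 0.1288] [0. 0. 0.]
ee_rot [ 3.1415e+00 -1.0000e-04  3.0181e+00] [0.     0.     0.0002]
wrist_force [ 1.9362 -1.8288  1.519 ] [0.4648 0.8377 0.9042]
ft_torque [-0.3698 -0.4822 -0.0138] [0.0109 0.0207 0.0172]
```

```bash
python3 -m inch '[{"travel":[-0.001,-0.001,0],"turn":[0,0,0]},{"travel":[-0.002,-0.002,0],"turn":[0,0,0]},{"travel":[-0.002,-0.002,0],"turn":[0,0,0]}]'; python3 n2.py;python3 avg.py|grep -E "force|tor"
```

```text
time_s: 19.62
tool_pos: [0.5412, 0.1187, 0.1288]
ee_rot: [3.141, -0.0, 3.018]
wrist_force: [0.5, 1.1, 1.8]
grip_width: 0.181
finger_force: 39.1
[221.  220.5 220.  220.  220.  220.  220.  219.5 219.  219.  219.  219.
 219. ] needle 0.048
green dir -0.03765606113580648
wrist_force [0.6537 1.1446 1.0925] [0.4401 0.6332 0.6349]
ft_torque [ 0.242  -0.0146  0.0056] [0.0384 0.0444 0.0209]
```

```bash
python3 -m inch '[{"travel":[0,0,-0.01],"turn":[0,0,0]},{"travel":[0,0,-0.03],"turn":[0,0,0]},{"travel":[0,0,-0.1],"turn":[0,0,0]},{"travel":[0,0,-0.22],"turn":[0,0,0]},{"travel":[0,0,-0.36],"turn":[0,0,0]}]'
for i in 1; do
python3 -m inch '[{"travel":[0,0,0],"turn":[0,0,0.22]},{"travel":[0,0,0],"turn":[0,0,0.44]},{"travel":[0,0,0],"turn":[0,0,0.66]},{"travel":[0,0,0],"turn":[0,0,0.88]},{"travel":[0,0,0],"turn":[0,0,0.99]}]'
python3 -m inch '[{"travel":[0,0,0],"turn":[0,0,0.22]},{"travel":[0,0,0],"turn":[0,0,0.44]},{"travel":[0,0,0],"turn":[0,0,0.66]},{"travel":[0,0,0],"turn":[0,0,0.88]},{"travel":[0,0,0],"turn":[0,0,0.99]}]'
python3 -m inch '[{"travel":[0,0,0],"turn":[0,0,0.22]},{"travel":[0,0,0],"turn":[0,0,0.44]},{"travel":[0,0,0],"turn":[0,0,0.66]},{"travel":[0,0,0],"turn":[0,0,0.88]},{"travel":[0,0,0],"turn":[0,0,0.99]}]'
python3 -m inch '[{"travel":[0,0,0],"turn":[0,0,0.22]},{"travel":[0,0,0],"turn":[0,0,0.44]},{"travel":[0,0,0],"turn":[0,0,0.66]},{"travel":[0,0,0],"turn":[0,0,0.88]},{"travel":[0,0,0],"turn":[0,0,0.99]}]'
python3 -m inch '[{"travel":[0,0,0],"turn":[0,0,0.22]},{"travel":[0,0,0],"turn":[0,0,0.44]},{"travel":[0,0,0],"turn":[0,0,0.66]},{"travel":[0,0,0],"turn":[0,0,0.88]},{"travel":[0,0,0],"turn":[0,0,0.9]}]'
done >/dev/null
python3 - <<'E'
from h import *
snapshot("side");snapshot("side");st=read_state();print(st["time_s"],st["tool_pos"],st["ee_rot"],st["grip_width"],rel([.5505,-.1847,.21]))
E
```

```text
time_s: 20.63
tool_pos: [0.5405, 0.1184, 0.2189]
ee_rot: [-3.141, -0.003, 3.018]
wrist_force: [0.8, -0.9, 0.1]
grip_width: 0.182
finger_force: 38.9
22.8167 [0.54130389 0.1185409  0.21908312] [-3.14158641e+00 -7.60621266e-05  4.76245120e-01] 0.1781502200906156 [-0.52338915  1.09485203  0.03628584]
```

```bash
python3 -m inch '[{"travel":[-0.06,0.13,0],"turn":[0,0,0]},{"travel":[-0.13,0.28,0],"turn":[0,0,0]},{"travel":[-0.2,0.42,0],"turn":[0,0,0]},{"travel":[-0.25,0.53,0],"turn":[0,0,0]},{"travel":[-0.26,0.548,0],"turn":[0,0,0]}]'
python3 -m inch '[{"travel":[-0.06,0.13,0],"turn":[0,0,0]},{"travel":[-0.13,0.28,0],"turn":[0,0,0]},{"travel":[-0.2,0.42,0],"turn":[0,0,0]},{"travel":[-0.25,0.53,0],"turn":[0,0,0]},{"travel":[-0.263,0.547,0],"turn":[0,0,0]}]' >/dev/null
python3 - <<'E'
from h import *
snapshot("side");snapshot("side");snapshot("side");st=read_state();print(st["time_s"],st["tool_pos"],st["ee_rot"],rel([.5507,-.1847,.115]))
E
python3 needle.py 1
python3 - <<'E'
from h import *
exec(open("needle.py").read().split("s=snapshot")[0])
t=snapshot("top");read(t["frame"],t,(0,0))
cv2.imwrite("pics/z8.png",cv2.resize(t["frame"][175:255,192:298,::-1],(795,600),interpolation=cv2.INTER_CUBIC))
E
```

```text
time_s: 23.23
tool_pos: [0.5458, -0.0371, 0.2188]
ee_rot: [3.141, 0.001, 0.474]
wrist_force: [-0.6, -0.0, -0.8]
grip_width: 0.179
finger_force: 39.1
23.8 [ 0.54955234 -0.18444342  0.21868854] [-3.14089798e+00  1.20173153e-05  4.74384365e-01] [0.00361988 0.00329806 0.41475192]
33 [ 0.0169 -0.0157] needle 0.715 [0.000998 0.190167]
few 1
few 3
31 [0.0206 0.0012] needle 0.032 [0.000836 0.106016]
```

View pics/z8.png

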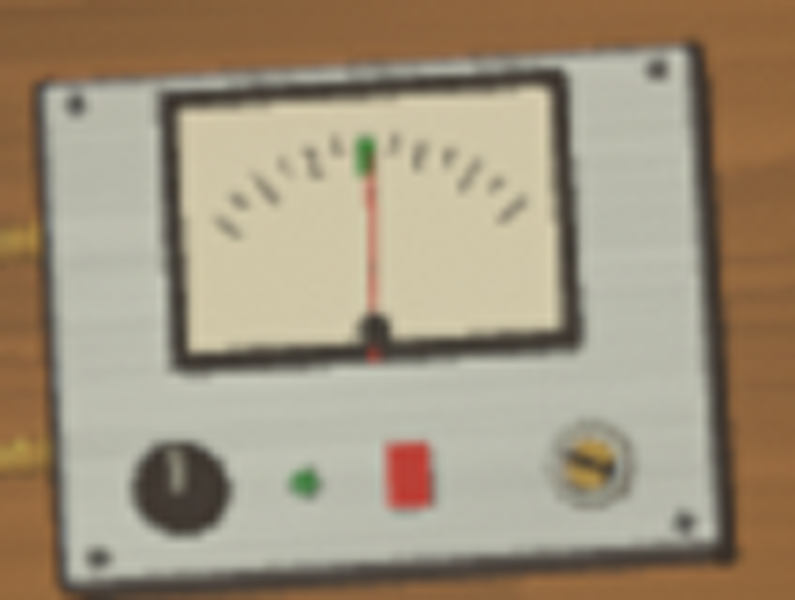

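The needle, from (374,330) to (368,150), lies on the green mark at (366,155), so the setting is good. Now I'll lower the tool into the block.

```bash
python3 -m inch '[{"travel":[0.0036,0.0033,0.13],"turn":[0,0,0]},{"travel":[0.0036,0.0033,0.26],"turn":[0,0,0]},{"travel":[0.0036,0.0033,0.36],"turn":[0,0,0]},{"travel":[0.0036,0.0033,0.41],"turn":[0,0,0]},{"travel":[0.0036,0.0033,0.41],"turn":[0,0,0]}]' >/dev/null
python3 -m inch '[{"travel":[0,0,0.02],"turn":[0,0,0]},{"travel":[0,0,0.035],"turn":[0,0,0]},{"travel":[0,0,0.05],"turn":[0,0,0]},{"travel":[0,0,0.06],"turn":[0,0,0]}]'; python3 avg.py|grep -E "pos|force"
```

```text
time_s: 24.7
tool_pos: [0.552, -0.1854, 0.1037]
ee_rot: [3.139, -0.003, 0.473]
wrist_force: [-5.2, 2.6, 33.7]
grip_width: 0.184
finger_force: 43.7
tool_pos [ 0.5508 -0.1847  0.1017] [0.0003 0.0002 0.0005]
wrist_force [-2.13    4.64   -2.7066] [0.9421 1.0428 0.4041]
```

```bash
python3 -m inch '[{"travel":[0,-0.003,0],"turn":[0,0,0]},{"travel":[0,-0.006,0],"turn":[0,0,0]},{"travel":[0,-0.006,0],"turn":[0,0,0]}]'; python3 avg.py|grep -E "pos|force|tor"
```

```text
time_s: 25.25
tool_pos: [0.5502, -0.1837, 0.1015]
ee_rot: [3.141, -0.0, 0.473]
wrist_force: [-0.9, 1.3, -1.1]
grip_width: 0.178
finger_force: 39.2
tool_pos [ 0.5502 -0.1837  0.1014] [0. 0. 0.]
wrist_force [-0.9599  1.8351 -0.6701] [0.501  0.4181 0.4057]
ft_torque [0.4185 0.2324 0.0132] [0.019  0.0369 0.0237]
```

Force is falling the right way. One more 0.8 mm, then I'll descend in small steps.

```bash
python3 -m inch '[{"travel":[0,-0.003,0],"turn":[0,0,0]},{"travel":[0,-0.003,0.01],"turn":[0,0,0]},{"travel":[0,-0.003,0.02],"turn":[0,0,0]},{"travel":[0,-0.003,0.03],"turn":[0,0,0]}]'; python3 avg.py|grep -E "pos|force"
python3 -m inch '[{"travel":[0,0,0.01],"turn":[0,0,0]},{"travel":[0,0,0.02],"turn":[0,0,0]},{"travel":[0,0,0.03],"turn":[0,0,0]}]'; python3 avg.py|grep -E "pos|force"
```

```text
time_s: 25.88
tool_pos: [0.5498, -0.1831, 0.0936]
ee_rot: [3.141, -0.0, 0.473]
wrist_force: [0.1, 0.3, -0.1]
grip_width: 0.181
finger_force: 39.4
tool_pos [ 0.5497 -0.183   0.0936] [0.0001 0.     0.0002]
wrist_force [0.0257 0.2374 0.0791] [0.4398 0.4753 0.5028]
time_s: 26.43
tool_pos: [0.5498, -0.183, 0.086]
ee_rot: [-3.142, -0.0, 0.473]
wrist_force: [0.6, 0.6, 0.4]
grip_width: 0.184
finger_force: 39.4Traceback (most recent call last):
  File "avg.py", line 3, in <module>
    for k in range(6): snapshot("side");a.append(read_state())
                       ~~~~~~~~^^^^^^^^
ValueError: 200 camera calls are used up
```

```bash
python3 -m inch '[{"travel":[0,0,0.02],"turn":[0,0,0]},{"travel":[0,0,0.04],"turn":[0,0,0]},{"travel":[0,0,0.055],"turn":[0,0,0]},{"travel":[0,0,0.065],"turn":[0,0,0]},{"travel":[0,0,0.07],"turn":[0,0,0]}]'
python3 -m inch '[{"travel":[0,0,0.004],"turn":[0,0,0]},{"travel":[0,0,0.006],"turn":[0,0,0]},{"travel":[0,0,0.008],"turn":[0,0,0]},{"travel":[0,0,0.01],"turn":[0,0,0]},{"travel":[0,0,0.01],"turn":[0,0,0]}]'
```

```text
time_s: 26.95
tool_pos: [0.5496, -0.1829, 0.0682]
ee_rot: [-3.141, 0.0, 0.473]
wrist_force: [0.6, 0.6, 0.1]
grip_width: 0.18
finger_force: 39.4
time_s: 27.37
tool_pos: [0.5498, -0.183, 0.0663]
ee_rot: [-3.142, -0.0, 0.473]
wrist_force: [0.7, -0.6, -0.8]
grip_width: 0.183
finger_force: 39.4
```

```bash
python3 -m inch '[{"travel":[0,0,0.002],"turn":[0,0,0]},{"travel":[0,0,0.004],"turn":[0,0,0]},{"travel":[0,0,0.004],"turn":[0,0,0]},{"travel":[0,0,0.004],"turn":[0,0,0]}]'
python3 -m inch '[{"travel":[0,0,0.002],"turn":[0,0,0]},{"travel":[0,0,0.004],"turn":[0,0,0]},{"travel":[0,0,0.004],"turn":[0,0,0]},{"travel":[0,0,0.004],"turn":[0,0,0]}]'
```

```text
time_s: 27.7
tool_pos: [0.5498, -0.1829, 0.0653]
ee_rot: [-3.141, -0.0, 0.473]
wrist_force: [-0.1, 0.0, -0.3]
grip_width: 0.182
finger_force: 39.4
time_s: 28.03
tool_pos: [0.5498, -0.183, 0.0643]
ee_rot: [-3.142, -0.0, 0.473]
wrist_force: [-0.5, 0.2, 0.7]
grip_width: 0.18
finger_force: 39.6
```

Next, down until the shoulder bears.

```bash
python3 -m inch '[{"travel":[0,0,0.002],"turn":[0,0,0]},{"travel":[0,0,0.004],"turn":[0,0,0]},{"travel":[0,0,0.004],"turn":[0,0,0]},{"travel":[0,0,0.004],"turn":[0,0,0]}]'
python3 -m inch '[{"travel":[0,0,0.002],"turn":[0,0,0]},{"travel":[0,0,0.004],"turn":[0,0,0]},{"travel":[0,0,0.004],"turn":[0,0,0]},{"travel":[0,0,0.004],"turn":[0,0,0]}]'
```

```text
time_s: 28.37
tool_pos: [0.55, -0.183, 0.0642]
ee_rot: [3.141, -0.001, 0.473]
wrist_force: [-5.0, 2.4, 12.5]
grip_width: 0.182
finger_force: 41.3
time_s: 28.7
tool_pos: [0.5501, -0.183, 0.0641]
ee_rot: [3.141, -0.001, 0.473]
wrist_force: [-8.8, 3.6, 24.9]
grip_width: 0.18
finger_force: 43.0
```

The shoulder bears at 0.0642, the same height as at the grasp, so the tool is home. I'll unload, release and lift.

```bash
python3 -m inch '[{"travel":[0,0,-0.007],"turn":[0,0,0]},{"travel":[0,0,-0.007],"turn":[0,0,0]},{"travel":[0,0,-0.007],"turn":[0,0,0]}]'
python3 -m inch '[{"travel":[0,0,0],"turn":[0,0,0]},{"travel":[0,0,0],"turn":[0,0,0]},{"travel":[0,0,0],"turn":[0,0,0]},{"travel":[0,0,0],"turn":[0,0,0]},{"travel":[0,0,0],"turn":[0,0,0]}]' 1
python3 -m inch '[{"travel":[0,0,0],"turn":[0,0,0]},{"travel":[0,0,0],"turn":[0,0,0]},{"travel":[0,0,0],"turn":[0,0,0]},{"travel":[0,0,0],"turn":[0,0,0]},{"travel":[0,0,0],"turn":[0,0,0]}]'
```

```text
time_s: 28.95
tool_pos: [0.55, -0.183, 0.0643]
ee_rot: [3.141, -0.0, 0.473]
wrist_force: [-1.3, 0.5, 6.3]
grip_width: 0.179
finger_force: 40.2
time_s: 29.37
tool_pos: [0.5497, -0.183, 0.0639]
ee_rot: [-3.141, 0.0, 0.473]
wrist_force: [-0.1, 1.2, -0.0]
grip_width: 0.878
finger_force: 0.0
time_s: 29.78
tool_pos: [0.5498, -0.183, 0.064]
ee_rot: [-3.141, -0.0, 0.473]
wrist_force: [-1.1, 0.5, 0.2]
grip_width: 0.999
finger_force: 0.0
```

```bash
python3 -m inch '[{"travel":[0,0,-0.06],"turn":[0,0,0]},{"travel":[0,0,-0.18],"turn":[0,0,0]},{"travel":[0,0,-0.32],"turn":[0,0,0]},{"travel":[0,0,-0.46],"turn":[0,0,0]},{"travel":[0,0,-0.56],"turn":[0,0,0]}]'
python3 -m inch '[{"travel":[0,0,0],"turn":[0,0,0]},{"travel":[0,0,0],"turn":[0,0,0]},{"travel":[0,0,0],"turn":[0,0,0]},{"travel":[0,0,0],"turn":[0,0,0]},{"travel":[0,0,0],"turn":[0,0,0]}]'
```

```text
time_s: 30.2
tool_pos: [0.5501, -0.1831, 0.2073]
ee_rot: [3.14, -0.002, 0.473]
wrist_force: [-0.4, -0.1, 0.7]
grip_width: 0.999
finger_force: 0.0
time_s: 30.62
tool_pos: [0.5494, -0.1828, 0.2028]
ee_rot: [-3.14, 0.001, 0.473]
wrist_force: [-0.5, -0.1, -0.2]
grip_width: 0.998
finger_force: 0.0
```

```bash
python3 -c "
from plant import *
print(close_job())"
```

```text
the job is handed in; nothing more can be done
None
```

The job is handed in at about 31 s: the needle last read about 0.03 rad or less from zero (band 0.06), and the tool was released in its block with its shoulder bearing at the height it was picked up from. The camera calls ran out during the descent, so there is no picture of the placed tool, and `close_job()` returned no verdict.

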